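# Stage four containers in order of height

### The arm

A 6-joint arm with a two-finger parallel gripper is mounted at the origin on a cart in front of the work surface, level with it; the furniture and walls round the work are solid. World frame = base frame: x ahead of the robot, y to its left, z up, the work surface at z = 0. Lengths are in m, angles in rad, forces in N, time in s.
With the tool pointing down it reaches from about 0.325 to 0.85 m from the base axis. Payload 4.4 kg.
Tool frame: the origin (TCP) lies midway between the tips of the shut fingers; the grasp point (between the pads) lies arm.grip_depth behind it (arm.grip_depth is the distance from the TCP to the grasp point, in m); z points along the fingers, y is the direction in which the jaws open and shut (so a half turn about z gives the same grasp; the last joint's range is limited). The gripper opens to 94 mm and grips with 3 to 60 N. Pads are 16 mm wide; open, the fingers measure 119 mm over their backs; the gripper's body (75 mm by 177 mm) begins 78 mm behind the grasp point.
Start: joints at [-1.375, 0.207, 1.542, -0, 1.393, -0.15], TCP at [0.195, -0.541, 0.205] pointing down, gripper open.
Joint ranges: [-2.73, 2.73], [-0.86, 2.22], [0.23, 2.46], [-1.11, 4.25], [0.08, 2.63], [-2.82, 2.82]. Speed limits (rad/s): [2.79, 2.79, 3.14, 3.14, 3.14, 3.14].

### API

Orientations are given as [roll, pitch, yaw] about the fixed x, y, z axes, in that order (R = Rz(yaw) Ry(pitch) Rx(roll)).
In Python, from rig import arm gives the robot as it stands. The module is installed in compiled form; this text tells all that it offers.
- The arm moves only by the tool play_rows, never from a script. Its argument "plan" is a list of rows, each an object with "hand": the finger opening in cm, from 0 to 9.4; "linear": the shift along the tool's x, y, z in cm, a list of three; "spin": the turn about the tool's z in units of 6 degrees (1.0 is 6 degrees). In form: [{"hand": hand, "linear": [dx, dy, dz], "spin": spin}, ...]. A call has 1 to 5 rows; each row shifts and turns the commanded pose from where the row before left it, along the tool's axes as they then stand; what a row does not reach is not made up. A row lasts 1/12 s, in which the tool goes at most 41.7 mm and 7.16 degrees, less where a joint would pass 70% of its speed; a pose out of reach is approached as far as the arm can. A call is refused whole if a number of a shift passes 4.17 or a number of a turn 1, either way. A call with a gripper value outside its range is refused whole. The fingers move at their own pace and stop on an object; "newtons" is the grip in N (left out, the last holds). Time passes only in rows, so rows that do not move let the fingers close. It gives the time, the measured TCP pose, the force and the opening at its end, in the units of the state.
- arm.observe(): the state, without advancing time (a new reading comes with each control period).
- arm.camera(name): name is "scene" or "top" or "wrist"; returns a dict with "pixels" (420x560x3 uint8, red, green, blue), "intrinsics" (3x3 intrinsics, pixels), "R" (3x3) and "t" (3): a world point X has camera coordinates R X + t. Camera axes: x right, y down, z forward; pixel columns grow to the right and rows downward; lengths in m; the calibration is good to about 2 mm. A picture is of the moment at which its call begins. There is no depth.
- arm.hand_in(): hands the job in, once; it reports no verdict.
Trained networks look in a picture, given as the dict that the camera call returned (one of the last four; its "shot" number tells which), for a name from the list of things; names that differ only in an ending like _2 or _b are one class to them, and where a whole thing is asked for, a point or a joint stands for the part that bears it (a point fixed in the world has none). Each returns a list of dicts, best first, with "score" (0 to 1); they miss things now and then, are a little off and sometimes report something else, mostly with a low value. They report only what shows in the picture. A call takes as long as a camera call. They do not tell look-alikes from the thing itself.
- arm.trace(picture, label): "pixels" (420x560 bool, what is visible of it) and "extent" ([left, top, right, bottom] as shares, 0 to 1, of the picture: columns of its width, rows of its height, round what is visible of it).
- arm.place_of(picture, label): "at" ([column, row] as shares, 0 to 1, of the picture: columns of its width, rows of its height: a listed point, or the origin of a listed thing).
The state is a dict: "t": time; "joint_pos": joint angles; "qd": joint speeds; "effort": joint torques, N m; "tcp_pos": TCP position; "tool_rot": TCP orientation; "contact_force": force on the tool from outside, world axes, zero at the start; "wrist_torque": the same for the moment, N m; "opening": finger opening in m.
Only numpy, scipy, OpenCV 4.12 (cv2) and the standard library are available. Lean on these libraries where they do the work, as an engineer would, in place of code of your own. Each camera call takes 0.05 s, during which the arm holds its last target. There are 200 camera calls.

### The job

Line up the four loose containers from the front of the worktop - sample jar, glass vial, blue-capped bottle and measuring cylinder - in order of height on the strip with the four black pads: the shortest on the end pad beside the black post, then rising pad by pad to the tallest on the far end. Stand each one upright in the middle of its own pad, never let one topple, and let go of them all.

Things in the scene. Friction and masses are not known exactly. Their poses are not given: they have to be found in the camera images.
- jar_center (a point): the shortest container: clear squat sample jar with a white screw cap, 55 mm high; body 30 mm across up to 42 mm above its foot, cap 33 mm across above that. Grip the body or cap from above. Stands loose and upright in the front part of the worktop, near the robot. Point: on its upright axis, half-way up. z axis: up the container.
- vial_center (a point): the second shortest: slim straight glass vial with a white screw cap, 98 mm high, body 26 mm and cap 29 mm across. Grip from above on the upper body, about 60 to 70 mm above its foot. Stands loose and upright in the front part of the worktop, near the robot. Point: on its upright axis, half-way up. z axis: up the container.
- bottle_center (a point): the second tallest: stout round clear-to-whitish reagent bottle with a blue screw cap, 142 mm high, body 70 mm across, blue cap 47 mm across from 120 to 142 mm above its foot. Grip it by the cap. (Other bottles stand at the back wall and are not meant.) Stands loose and upright in the front part of the worktop, near the robot. Point: on its upright axis, half-way up. z axis: up the container.
- cylinder_center (a point): the tallest: slender clear glass measuring cylinder on a flat blue hexagonal foot, 212 mm high; foot 66 x 76 mm and 11 mm high, straight tube 32 mm across from there to the top. Grip the tube near the top, about 185 mm above its foot. Stands loose and upright in the front part of the worktop, near the robot. Point: on its upright axis, half-way up. z axis: up the container.
- pad_a: leftmost (seen from the robot) of four equal round black rubber pads (76 mm across, 2 mm thick, white dot in the middle) that lie 95 mm apart in one straight row on a bare metal strip (96 x 440 x 6 mm, fixed) behind the loose containers. Origin: pad centre on its underside, 6 mm above the worktop; the surface to stand things on is 2 mm higher, 8 mm above the worktop. y axis: along the row to the robot's left. Fixed.
- pad_b: second from the left of four equal round black rubber pads (76 mm across, 2 mm thick, white dot in the middle) that lie 95 mm apart in one straight row on a bare metal strip (96 x 440 x 6 mm, fixed) behind the loose containers. Origin: pad centre on its underside, 6 mm above the worktop; the surface to stand things on is 2 mm higher, 8 mm above the worktop. y axis: along the row to the robot's left. Fixed.
- pad_c: third from the left of four equal round black rubber pads (76 mm across, 2 mm thick, white dot in the middle) that lie 95 mm apart in one straight row on a bare metal strip (96 x 440 x 6 mm, fixed) behind the loose containers. Origin: pad centre on its underside, 6 mm above the worktop; the surface to stand things on is 2 mm higher, 8 mm above the worktop. y axis: along the row to the robot's left. Fixed.
- pad_d: rightmost of four equal round black rubber pads (76 mm across, 2 mm thick, white dot in the middle) that lie 95 mm apart in one straight row on a bare metal strip (96 x 440 x 6 mm, fixed) behind the loose containers. Origin: pad centre on its underside, 6 mm above the worktop; the surface to stand things on is 2 mm higher, 8 mm above the worktop. y axis: along the row to the robot's left. Fixed.
- end_post: black knobbed post, 24 mm across and 36 mm high, fixed on one end of the metal strip (the left or the right one), in line with the pads and 60 mm beyond the centre of the end pad; it marks where the row begins. The other end has only a flat steel clip, 50 x 20 x 5 mm. Origin: centre of its underside.
Not all that is in view belongs to the job. What is shaped like the part that bears cylinder_center but orange or red is not meant.

How it is judged:
By the outcome, as a careful person would: the job done as asked, in the order asked, and still so for the second after the job is handed in, with the robot touching nothing.
It also fails if it takes over 112 s, if anything falls off the work surface, if the arm or the gripper's body presses on something with over 40 N, if the wrist force passes 120 N, or if a joint passes its speed limit or range.

## Working session

There is one attempt and no reset: what is moved stays moved. The work goes in short steps, Python scripts to look and compute and a tool call to move; the robot and the scene stay as the last step left them, time stands still between calls to the robot, and variables do not carry over. Pictures are saved under pics/ and viewed, about 12 in all and at most 16, crops included, and the job is handed in when it is done.

Besides the shell and the picture viewer there is one more tool, called after "Call:" in YAML: its name, and indented under it one key for each argument. play_rows: Moves the arm, as the interface text tells. Its arguments: {"type":"object","properties":{"plan":{"type":"array","items":{"type":"object","properties":{"hand":{"type":"number"},"linear":{"type":"array","items":{"type":"number"}},"spin":{"type":"number"}}}},"newtons":{"type":"number"}},"required":["plan"]}

```bash
mkdir -p pics
python3 - <<'E'
from rig import arm
import cv2,numpy as np
s=arm.observe();print(s['tcp_pos'],s['tool_rot'],s['opening'],s['t'],arm.grip_depth)
for n in['scene','top']:
    p=arm.camera(n);cv2.imwrite(f'pics/{n}0.png',p['pixels'][:,:,::-1])
    print(n,p['t'],p['R'].tolist(),p['intrinsics'].tolist())
    for l in['jar_center','vial_center','bottle_center','cylinder_center','pad_a','end_post']:
        print(l,[(round(d['score'],2),round(d['at'][0]*560),round(d['at'][1]*420)) for d in arm.place_of(p,l)])
E
```

```text
[ 0.19472264 -0.54017407  0.20430033] [-3.13937054e+00 -3.07518402e-04  3.45830087e-01] 0.09409826739969167 0.0 0.0188
scene [0.39048559 0.27198407 0.92445208] [[-0.7979397857802664, -0.6027034640403268, -0.006374378615444935], [-0.3903707574828806, 0.5248253506141992, -0.756418550179016], [0.4592415159490534, -0.6010880848814698, -0.6540568356361259]] [[526.7307513767091, 0.0, 275.14822755307097], [0.0, 526.7307513767091, 204.64120392460399], [0.0, 0.0, 1.0]]
jar_center [(0.79, 261, 277), (0.46, 277, 170)]
vial_center [(0.72, 352, 165), (0.35, 191, 256)]
bottle_center [(0.88, 198, 330)]
cylinder_center [(0.87, 369, 208), (0.8, 317, 193), (0.7, 317, 261)]
pad_a [(0.88, 262, 181), (0.83, 215, 231), (0.8, 194, 256), (0.58, 241, 207), (0.32, 353, 166)]
end_post [(0.66, 274, 166), (0.52, 196, 327)]
top [-0.04085266  0.50313493  1.38570408] [[0.019808251582636542, -0.9995568941412074, 0.022218202988125928], [-0.9962270061038568, -0.021610574898506252, -0.08405198011886315], [0.08449488433381445, -0.020469451075655263, -0.9962136397852]] [[518.878986403804, 0.0, 283.66661573871085], [0.0, 518.878986403804, 212.30028458836995], [0.0, 0.0, 1.0]]
jar_center [(0.68, 232, 234)]
vial_center [(0.53, 375, 227)]
bottle_center [(0.73, 158, 238)]
cylinder_center [(0.74, 306, 228), (0.73, 240, 276), (0.6, 316, 281)]
pad_a [(0.98, 293, 168), (0.94, 319, 169), (0.88, 220, 172), (0.79, 260, 168)]
end_post [(0.44, 343, 164)]
```

View pics/scene0.png

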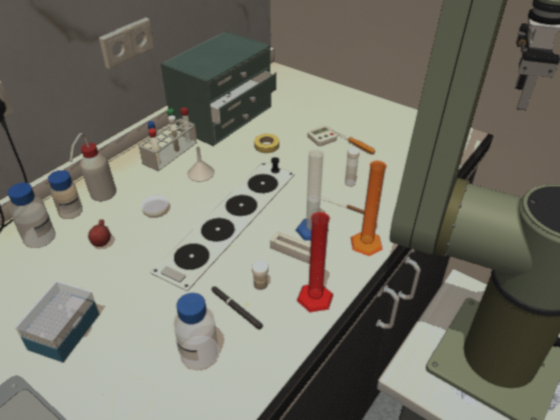

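View pics/top0.png

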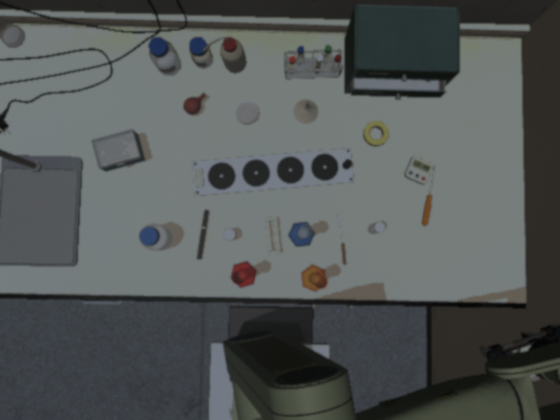

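The scene view shows the following:
- **Loose containers:** jar (261,275), vial (352,167), blue-capped bottle (197,330) and clear cylinder with blue foot (313,195).
- **Look-alikes:** red cylinder (317,262) and orange cylinder (369,208). There are also back-wall bottles at (30,215), (65,193) and (97,172).
- **Post:** at scene (275,165) and top (347,164), beside the rightmost pad, pad_d.

So the jar goes to d, the vial to c, the bottle to b and the cylinder to a.

```bash
cat > h.py <<'E'
from rig import arm
import cv2,numpy as np
def ray(p,uv):
    d=p['R'].T@np.linalg.solve(p['intrinsics'],[uv[0],uv[1],1.]); return -p['R'].T@p['t'],d/np.linalg.norm(d)
def at_z(p,uv,z):
    c,d=ray(p,uv); return c+d*(z-c[2])/d[2]
def tri(rs):
    A=sum(np.eye(3)-np.outer(d,d) for c,d in rs); b=sum((np.eye(3)-np.outer(d,d))@c for c,d in rs); return np.linalg.solve(A,b)
def proj(p,X):
    q=p['intrinsics']@(p['R']@np.array(X)+p['t']); return q[:2]/q[2]
E
python3 - <<'E'
from h import *
np.set_printoptions(precision=4,suppress=True)
s=arm.camera('scene');t=arm.camera('top')
def pl(p,l): return [np.array(d['at'])*[560,420] for d in arm.place_of(p,l)]
for l,h,gs,gt in[('jar_center',.055,(261,275),(231,234)),('vial_center',.098,(352,167),(377,228)),('bottle_center',.142,(197,330),(154,238)),('cylinder_center',.212,(313,195),(304,230))]:
    a=min(pl(s,l),key=lambda q:np.hypot(*(q-gs)));b=min(pl(t,l),key=lambda q:np.hypot(*(q-gt)))
    print(l,a,b,tri([ray(s,a),ray(t,b)]),at_z(s,a,h/2),at_z(t,b,h/2))
for p,n,gs in((s,'s',[(192,256),(217,230),(241,205),(262,183)]),(t,'t',[(221,176),(256,173),(290,170),(325,167)])):
    g=cv2.cvtColor(p['pixels'],cv2.COLOR_RGB2GRAY)
    k,lab,st,ce=cv2.connectedComponentsWithStats((g<70).astype(np.uint8))
    P=[]
    for q in gs:
        i=[i for i in range(1,k) if np.hypot(*(ce[i]-q))<8 and st[i,4]>200]
        i=max(i,key=lambda j:st[j,4]); 
        cn=max(cv2.findContours((lab==i).astype(np.uint8),0,2)[0],key=len); c=cv2.fitEllipse(cn)[0]
        P.append(at_z(p,c,.008)); print(n,c,P[-1])
    print(np.diff(P,axis=0)[:,:2], np.linalg.norm(np.diff(P,axis=0),axis=1))
E
```

```text
jar_center [259.    272.496] [230.608 236.292] [0.4387 0.1127 0.0346] [0.4463 0.1099 0.0275] [0.4357 0.1109 0.0275]
vial_center [349.328 167.79 ] [373.576 224.616] [ 0.4721 -0.2718  0.0454] [ 0.468  -0.2687  0.049 ] [ 0.4738 -0.27    0.049 ]
bottle_center [194.88  328.986] [157.192 241.71 ] [0.4218 0.3012 0.0728] [0.4291 0.3045 0.071 ] [0.4161 0.2967 0.071 ]
cylinder_center [318.304 192.906] [306.096 228.48 ] [ 0.4509 -0.0908  0.0977] [ 0.4394 -0.0857  0.106 ] [ 0.4566 -0.0866  0.106 ]
s (191.09478759765625, 256.1488952636719) [0.6003 0.1461 0.008 ]
s (217.38230895996094, 229.31088256835938) [0.6107 0.0518 0.008 ]
s (241.03240966796875, 205.1626739501953) [ 0.6211 -0.0424  0.008 ]
s (262.35028076171875, 183.22750854492188) [ 0.6319 -0.1367  0.008 ]
[[ 0.0104 -0.0943]
 [ 0.0104 -0.0942]
 [ 0.0108 -0.0944]] [0.0948 0.0948 0.095 ]
t (221.25296020507812, 175.52513122558594) [0.6027 0.1428 0.008 ]
t (255.72763061523438, 172.60678100585938) [0.613  0.0484 0.008 ]
t (290.1104736328125, 169.66574096679688) [ 0.6234 -0.0461  0.008 ]
t (324.302978515625, 166.5927734375) [ 0.6342 -0.1405  0.008 ]
[[ 0.0103 -0.0944]
 [ 0.0104 -0.0945]
 [ 0.0108 -0.0944]] [0.095  0.0951 0.095 ]
```

Call:
play_rows:
  plan:
    - {"hand": 9.4,"linear": [3.3,-1.5,0],"spin": 0}
    - {"hand": 9.4,"linear": [3.3,-1.5,0],"spin": 0}
    - {"hand": 9.4,"linear": [3.3,-1.5,0],"spin": 0}
    - {"hand": 9.4,"linear": [3.3,-1.5,0],"spin": 0}
    - {"hand": 9.4,"linear": [3.3,-1.5,0],"spin": 0}
  newtons: 12

```text
t: 1.62
tcp_pos: [0.3256, -0.4133, 0.2056]
tool_rot: [3.141, -0.0, 0.345]
contact_force: [0.9, 0.2, 0.1]
opening: 0.0943
```

Call:
play_rows:
  plan:
    - {"hand": 9.4,"linear": [3.3,-1.5,0],"spin": 0}
    - {"hand": 9.4,"linear": [3.3,-1.5,0],"spin": 0}
    - {"hand": 9.4,"linear": [3.3,-1.5,0],"spin": 0}
    - {"hand": 9.4,"linear": [3.3,-1.5,0],"spin": 0}
    - {"hand": 9.4,"linear": [0,0,0],"spin": 0.8}

```text
t: 2.03
tcp_pos: [0.4323, -0.3087, 0.2057]
tool_rot: [-3.14, -0.003, 0.267]
contact_force: [0.3, -0.2, -0.5]
opening: 0.0937
```

Call:
play_rows:
  plan:
    - {"hand": 9.4,"linear": [0,0,0],"spin": 0.8}
    - {"hand": 9.4,"linear": [0,0,0],"spin": 0.8}
    - {"hand": 9.4,"linear": [0,0,0],"spin": 0.9}
    - {"hand": 9.4,"linear": [0,0,0],"spin": 0}
    - {"hand": 9.4,"linear": [0,0,0],"spin": 0}

```text
t: 2.45
tcp_pos: [0.4286, -0.3133, 0.2055]
tool_rot: [-3.142, -0.0, 0.003]
contact_force: [-0.0, -0.0, -0.8]
opening: 0.0941
```

Run:
```python
from h import *
np.set_printoptions(precision=4,suppress=True)
s=arm.observe();print(s['tcp_pos'],s['tool_rot'],s['t'],s['joint_pos'])
p=arm.camera('wrist');cv2.imwrite('pics/w1.png',p['pixels'][:,:,::-1])
print(-p['R'].T@p['t'],p['R'])
for l,h in[('vial_center',.049),('cylinder_center',.106)]:
  for d in arm.place_of(p,l):
    q=np.array(d['at'])*[560,420];print(l,d['score'],q,at_z(p,q,h))
t=arm.camera('top')
for n,q,z in(('red foot',(243,274),.011),('orange foot',(313,280),.011)): print(n,at_z(t,q,z))
```

```text
[ 0.4286 -0.3133  0.2055] [-3.1416 -0.      0.0026] 2.45 [-0.7943  0.1129  1.6495  0.      1.3792  0.7739]
[ 0.5018 -0.3139  0.385 ] [[ 0.0029 -1.     -0.0004]
 [-0.9684 -0.0029  0.2493]
 [-0.2493 -0.0003 -0.9684]]
vial_center 0.19 [ 15.512 183.792] [ 0.4372 -0.0301  0.049 ]
cylinder_center 0.81 [ 16.8   183.414] [ 0.4485 -0.0795  0.106 ]
red foot [0.3352 0.0759 0.011 ]
orange foot [ 0.3227 -0.1137  0.011 ]
```

View pics/w1.png

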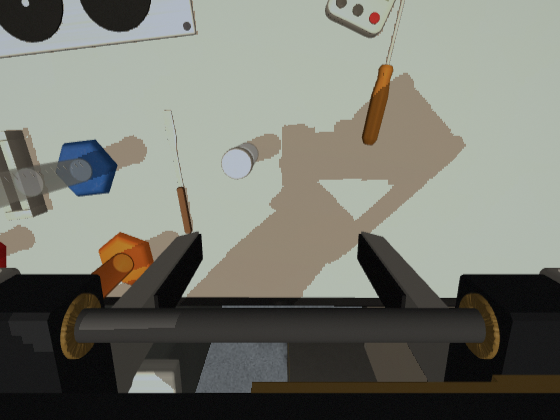

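The wrist picture shows the vial cap at (237,163). The blue hexagonal foot is at (87,167), with the clear tube running up to about (27,182). The orange cylinder is at (125,260).

Run:
```python
from h import *
np.set_printoptions(precision=4,suppress=True)
p=arm.camera('wrist')
print('vial',at_z(p,(237,163),.098),'cylfoot',at_z(p,(87,167),.011),'cyltop',at_z(p,(27,182),.212),'orange',at_z(p,(125,259),.011))
print('padd',at_z(p,(121,-5),.008))
```

```text
vial [ 0.4663 -0.2757  0.098 ] cylfoot [ 0.4506 -0.0867  0.011 ] cyltop [ 0.4697 -0.1745  0.212 ] orange [ 0.3332 -0.1175  0.011 ]
padd [ 0.631  -0.1476  0.008 ]
```

Call:
play_rows:
  plan:
    - {"hand": 9.4,"linear": [1.95,-2.0,0],"spin": 0}
    - {"hand": 9.4,"linear": [1.95,-2.0,0],"spin": 0}
    - {"hand": 9.4,"linear": [0,0,3.9],"spin": 0}
    - {"hand": 9.4,"linear": [0,0,4],"spin": 0}
    - {"hand": 9.4,"linear": [0,0,4],"spin": 0}

```text
t: 3.12
tcp_pos: [0.4689, -0.2736, 0.0864]
tool_rot: [3.139, -0.003, 0.002]
contact_force: [0.3, -0.1, -0.7]
opening: 0.0936
```

Call:
play_rows:
  plan:
    - {"hand": 9.4,"linear": [0,0,4],"spin": 0}
    - {"hand": 9.4,"linear": [0,0,0],"spin": 0}
    - {"hand": 4,"linear": [0,0,0],"spin": 0}
    - {"hand": 3,"linear": [0,0,0],"spin": 0}
    - {"hand": 2,"linear": [0,0,0],"spin": 0}

```text
t: 3.53
tcp_pos: [0.47, -0.2753, 0.0499]
tool_rot: [3.137, -0.005, 0.0]
contact_force: [0.1, -1.1, -0.3]
opening: 0.077
```

Call:
play_rows:
  plan:
    - {"hand": 2,"linear": [0,0,0],"spin": 0}
    - {"hand": 2,"linear": [0,0,0],"spin": 0}
    - {"hand": 2,"linear": [0,0,0],"spin": 0}
    - {"hand": 2,"linear": [0,0,0],"spin": 0}
    - {"hand": 2,"linear": [0,0,0],"spin": 0}

```text
t: 3.95
tcp_pos: [0.4678, -0.2735, 0.047]
tool_rot: [3.141, -0.001, 0.0]
contact_force: [-0.8, -0.6, 0.5]
opening: 0.0437
```

Call:
play_rows:
  plan:
    - {"hand": 2,"linear": [0,0,0],"spin": 0}
    - {"hand": 2,"linear": [0,0,0],"spin": 0}
    - {"hand": 2,"linear": [0,0,0],"spin": 0}
    - {"hand": 2,"linear": [0,0,0],"spin": 0}
    - {"hand": 2,"linear": [0,0,0],"spin": 0}

```text
t: 4.37
tcp_pos: [0.4675, -0.2732, 0.0464]
tool_rot: [-3.141, 0.0, 0.0]
contact_force: [-0.5, -0.5, 0.5]
opening: 0.0285
```

Call:
play_rows:
  plan:
    - {"hand": 2,"linear": [0,0,-1],"spin": 0}
    - {"hand": 2,"linear": [0,0,-2.5],"spin": 0}
    - {"hand": 2,"linear": [0,0,-2.5],"spin": 0}
    - {"hand": 2,"linear": [0,0,0],"spin": 0}
    - {"hand": 2,"linear": [0,0,0],"spin": 0}

```text
t: 4.78
tcp_pos: [0.4689, -0.2744, 0.1086]
tool_rot: [3.139, -0.004, 0.0]
contact_force: [0.1, 0.8, -0.7]
opening: 0.0282
```

Run:
```python
from h import *
s=arm.observe();print(s['tcp_pos'],s['opening'])
p=arm.camera('wrist');cv2.imwrite('pics/w2.png',p['pixels'][:,:,::-1])
```

```text
[ 0.46890263 -0.27436543  0.10862927] 0.028184024364445268
```

View pics/w2.png

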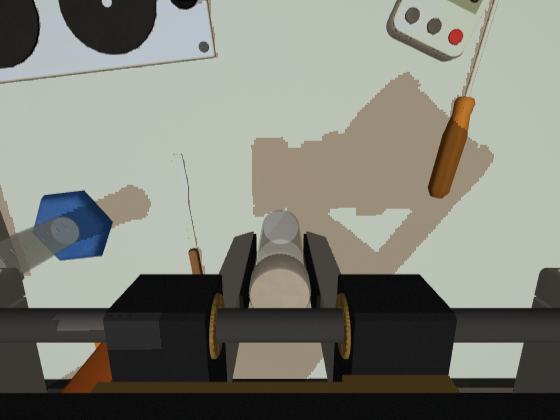

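The vial is held upright, with its cap at about (280,285) and its foot at about (280,225). I'll move it to pad_c, x first and then y, to stay clear of the cylinder.

Call:
play_rows:
  plan:
    - {"hand": 2,"linear": [3.85,0,-0.4],"spin": 0}
    - {"hand": 2,"linear": [3.85,0,0],"spin": 0}
    - {"hand": 2,"linear": [3.85,0,0],"spin": 0}
    - {"hand": 2,"linear": [3.85,0,0],"spin": 0}
    - {"hand": 2,"linear": [0,-3.8,0],"spin": 0}

```text
t: 5.25
tcp_pos: [0.6267, -0.2404, 0.1045]
tool_rot: [3.14, -0.0, -0.004]
contact_force: [0.1, 0.9, -1.2]
opening: 0.0283
```

Call:
play_rows:
  plan:
    - {"hand": 2,"linear": [0,-3.8,0],"spin": 0}
    - {"hand": 2,"linear": [0,-3.8,0],"spin": 0}
    - {"hand": 2,"linear": [0,-3.8,0],"spin": 0}
    - {"hand": 2,"linear": [0,-3.8,0],"spin": 0}
    - {"hand": 2,"linear": [0,-3.9,0],"spin": 0}

```text
t: 5.67
tcp_pos: [0.6196, -0.0423, 0.108]
tool_rot: [-3.141, 0.004, -0.0]
contact_force: [-0.0, 0.6, -1.3]
opening: 0.0284
```

Call:
play_rows:
  plan:
    - {"hand": 2,"linear": [0,0,0],"spin": 0}
    - {"hand": 2,"linear": [0,0,0],"spin": 0}
    - {"hand": 2,"linear": [0,0,0],"spin": 0}

```text
t: 5.92
tcp_pos: [0.6205, -0.0442, 0.109]
tool_rot: [3.141, 0.003, 0.001]
contact_force: [-1.0, -0.4, -0.0]
opening: 0.0282
```

Run:
```python
from h import *
np.set_printoptions(precision=4,suppress=True)
s=arm.observe();print(s['tcp_pos'],s['opening'],s['t'])
p=arm.camera('wrist');cv2.imwrite('pics/w3.png',p['pixels'][:,:,::-1])
for n,X in dict(a=(.6015,.1445,.008),b=(.612,.05,.008),c=(.622,-.044,.008),d=(.633,-.1386,.008)).items(): print(n,proj(p,X))
T=s['tcp_pos'];print('foot',proj(p,T-[0,0,.0464]),'cap',proj(p,T+[0,0,.0516]))
for d in arm.place_of(p,'pad_c'): q=np.array(d['at'])*[560,420];print(d['score'],q,at_z(p,q,.006))
```

```text
[ 0.6205 -0.0442  0.109 ] 0.028167898585800565 5.9167
a [ 75.2829 224.6576]
b [176.2225 213.9173]
c [278.4569 203.5116]
d [383.2409 191.8423]
foot [278.5035 223.6705] cap [277.7619 291.7606]
0.87 [382.2   191.016] [ 0.6333 -0.1383  0.006 ]
0.81 [278.88  198.618] [ 0.6261 -0.0444  0.006 ]
0.69 [177.296 209.496] [0.6157 0.0493 0.006 ]
0.56 [ 79.688 222.894] [0.6026 0.1415 0.006 ]
```

View pics/w3.png

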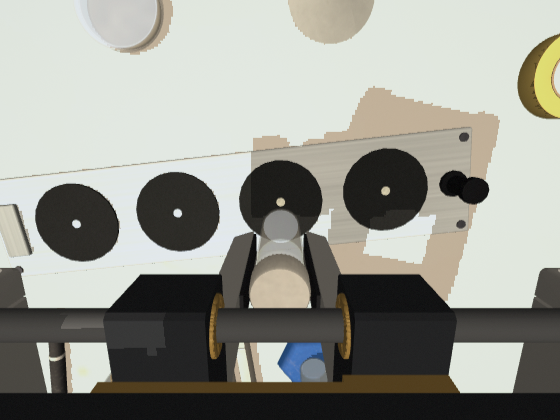

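The pad dots are at a (76,224), b (177,213), c (281,202) and d (386,190). They match my estimates to within about 2 mm. The vial's foot is at (281,225), so it needs about 3.5 mm more in x before lowering.

Call:
play_rows:
  plan:
    - {"hand": 2,"linear": [0.3,0,2],"spin": 0}
    - {"hand": 2,"linear": [0,0,2],"spin": 0}
    - {"hand": 2,"linear": [0,0,1],"spin": 0}
    - {"hand": 2,"linear": [0,0,0],"spin": 0}
    - {"hand": 2,"linear": [0,0,0],"spin": 0}

```text
t: 6.43
tcp_pos: [0.6238, -0.0452, 0.0596]
tool_rot: [-3.141, 0.002, -0.001]
contact_force: [1.3, -0.2, 0.2]
opening: 0.0282
```

Call:
play_rows:
  plan:
    - {"hand": 2,"linear": [0,0,0.25],"spin": 0}
    - {"hand": 2,"linear": [0,0,0.15],"spin": 0}
    - {"hand": 2,"linear": [0,0,0],"spin": 0}
    - {"hand": 2,"linear": [0,0,0],"spin": 0}

```text
t: 6.77
tcp_pos: [0.625, -0.0444, 0.0572]
tool_rot: [3.141, -0.001, 0.0]
contact_force: [-0.5, -0.3, -0.1]
opening: 0.0281
```

Call:
play_rows:
  plan:
    - {"hand": 2,"linear": [0,0,0.1],"spin": 0}
    - {"hand": 2,"linear": [0,0,0.1],"spin": 0}
    - {"hand": 2,"linear": [0,0,0],"spin": 0}
    - {"hand": 2,"linear": [0,0,0],"spin": 0}

```text
t: 7.1
tcp_pos: [0.6247, -0.0442, 0.0547]
tool_rot: [3.142, -0.0, 0.0]
contact_force: [-0.7, -0.9, -0.3]
opening: 0.0284
```

Call:
play_rows:
  plan:
    - {"hand": 2,"linear": [0,0,0.05],"spin": 0}
    - {"hand": 2,"linear": [0,0,0],"spin": 0}

```text
t: 7.27
tcp_pos: [0.625, -0.0442, 0.0546]
tool_rot: [3.142, -0.001, 0.0]
contact_force: [-0.2, 0.3, 2.8]
opening: 0.0284
```

Call:
play_rows:
  plan:
    - {"hand": 5,"linear": [0,0,0],"spin": 0}
    - {"hand": 5,"linear": [0,0,0],"spin": 0}
    - {"hand": 5,"linear": [0,0,0],"spin": 0}
    - {"hand": 5,"linear": [0,0,0],"spin": 0}
    - {"hand": 5,"linear": [0,0,-2],"spin": 0}

```text
t: 7.68
tcp_pos: [0.6205, -0.0435, 0.0694]
tool_rot: [-3.14, 0.009, 0.0]
contact_force: [-0.5, -0.6, 0.4]
opening: 0.0495
```

Call:
play_rows:
  plan:
    - {"hand": 5,"linear": [0,0,-4],"spin": 0}
    - {"hand": 6,"linear": [0,0,-3],"spin": 0}
    - {"hand": 7,"linear": [-2.7,-2.6,0],"spin": 0}
    - {"hand": 7,"linear": [-2.7,-2.6,0],"spin": 0}
    - {"hand": 7,"linear": [-2.7,-2.6,0],"spin": 0}

```text
t: 8.1
tcp_pos: [0.5432, 0.034, 0.1448]
tool_rot: [-3.142, -0.002, -0.001]
contact_force: [-0.3, 0.2, -0.0]
opening: 0.0694
```

Call:
play_rows:
  plan:
    - {"hand": 7,"linear": [-2.7,-2.6,0],"spin": 0}
    - {"hand": 7,"linear": [-2.7,-2.6,0],"spin": 0}
    - {"hand": 7,"linear": [-2.7,-2.6,0],"spin": 0}
    - {"hand": 7,"linear": [0,0,0],"spin": 0}
    - {"hand": 7,"linear": [0,0,0],"spin": 0}

```text
t: 8.52
tcp_pos: [0.4612, 0.1127, 0.1439]
tool_rot: [3.141, -0.0, 0.003]
contact_force: [0.3, -0.7, -0.1]
opening: 0.0701
```

Run:
```python
from h import *
np.set_printoptions(precision=4,suppress=True)
s=arm.observe();print(s['tcp_pos'],s['opening'],s['t'])
p=arm.camera('wrist');cv2.imwrite('pics/w4.png',p['pixels'][:,:,::-1])
for X in((.44,.112,.055),(.44,.112,0)): print(proj(p,X))
for d in arm.place_of(p,'jar_center'): q=np.array(d['at'])*[560,420];print(d['score'],q,at_z(p,q,.0275))
```

```text
[0.4612 0.1127 0.1439] 0.07005926772896973 8.5167
[279.4072 231.757 ]
[279.4339 214.4773]
0.69 [276.696 221.508] [0.4409 0.1147 0.0275]
```

View pics/w4.png

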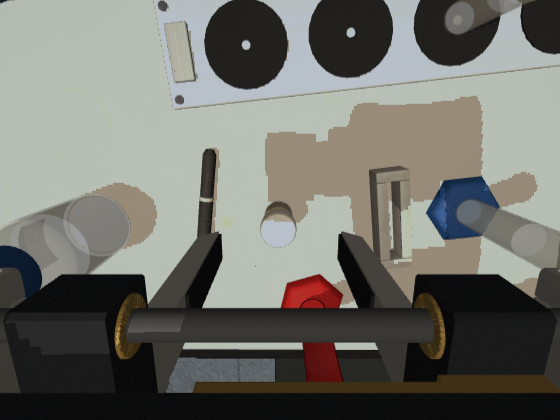

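The wrist picture shows the jar cap at (278,230), so the jar stands at about (0.441, 0.114). The vial is standing on pad_c at (457,18). The red look-alike is at (312,295).

Call:
play_rows:
  plan:
    - {"hand": 7,"linear": [-2.0,-0.15,1],"spin": 0}
    - {"hand": 7,"linear": [0,0,3.5],"spin": 0}
    - {"hand": 7,"linear": [0,0,3.5],"spin": 0}
    - {"hand": 7,"linear": [0,0,3.5],"spin": 0}
    - {"hand": 7,"linear": [0,0,1.1],"spin": 0}

```text
t: 9.03
tcp_pos: [0.4397, 0.1117, 0.0135]
tool_rot: [3.141, 0.008, -0.002]
contact_force: [-0.7, 0.1, -0.6]
opening: 0.0702
```

Call:
play_rows:
  plan:
    - {"hand": 2,"linear": [0,0,0],"spin": 0}
    - {"hand": 2,"linear": [0,0,0],"spin": 0}
    - {"hand": 2,"linear": [0,0,0],"spin": 0}
    - {"hand": 2,"linear": [0,0,0],"spin": 0}
    - {"hand": 2,"linear": [0,0,0],"spin": 0}

```text
t: 9.45
tcp_pos: [0.4444, 0.1131, 0.0195]
tool_rot: [-3.141, -0.004, -0.0]
contact_force: [0.3, -0.5, -0.2]
opening: 0.0401
```

Call:
play_rows:
  plan:
    - {"hand": 2,"linear": [0,0,0],"spin": 0}
    - {"hand": 2,"linear": [0,0,0],"spin": 0}
    - {"hand": 2,"linear": [0,0,0],"spin": 0}
    - {"hand": 2,"linear": [0,0,0],"spin": 0}

```text
t: 9.78
tcp_pos: [0.4437, 0.1133, 0.019]
tool_rot: [-3.142, -0.003, 0.0]
contact_force: [0.2, -0.2, 6.3]
opening: 0.0315
```

Call:
play_rows:
  plan:
    - {"hand": 2,"linear": [0,0,-1],"spin": 0}
    - {"hand": 2,"linear": [0,0,-3],"spin": 0}
    - {"hand": 2,"linear": [0,0,-3.6],"spin": 0}
    - {"hand": 2,"linear": [0,0,-3.6],"spin": 0}
    - {"hand": 2,"linear": [0,0,-3.6],"spin": 0}

```text
t: 10.2
tcp_pos: [0.4412, 0.1132, 0.1673]
tool_rot: [-3.142, 0.002, 0.0]
contact_force: [0.7, 0.5, 0.1]
opening: 0.0317
```

Call:
play_rows:
  plan:
    - {"hand": 2,"linear": [2.4,3.15,0],"spin": 0}
    - {"hand": 2,"linear": [2.4,3.15,0],"spin": 0}
    - {"hand": 2,"linear": [2.4,3.15,0],"spin": 0}
    - {"hand": 2,"linear": [2.4,3.15,0],"spin": 0}
    - {"hand": 2,"linear": [2.4,3.15,0],"spin": 0}

```text
t: 10.62
tcp_pos: [0.5627, -0.0455, 0.1662]
tool_rot: [-3.141, 0.001, 0.0]
contact_force: [0.4, 0.4, -0.1]
opening: 0.0318
```

Call:
play_rows:
  plan:
    - {"hand": 2,"linear": [2.4,3.15,0],"spin": 0}
    - {"hand": 2,"linear": [2.4,3.15,0],"spin": 0}
    - {"hand": 2,"linear": [2.4,3.15,0],"spin": 0}
    - {"hand": 2,"linear": [0,0,0],"spin": 0}
    - {"hand": 2,"linear": [0,0,0],"spin": 0}

```text
t: 11.03
tcp_pos: [0.6343, -0.1403, 0.1648]
tool_rot: [-3.14, 0.002, -0.003]
contact_force: [-0.8, 1.8, -0.0]
opening: 0.0318
```

Call:
play_rows:
  plan:
    - {"hand": 2,"linear": [0,0,3.5],"spin": 0}
    - {"hand": 2,"linear": [0,0,3.5],"spin": 0}
    - {"hand": 2,"linear": [0,0,3.0],"spin": 0}
    - {"hand": 2,"linear": [0,0,0],"spin": 0}
    - {"hand": 2,"linear": [0,0,0],"spin": 0}

```text
t: 11.45
tcp_pos: [0.6318, -0.1366, 0.0641]
tool_rot: [-3.139, 0.006, 0.001]
contact_force: [0.0, -0.5, -0.7]
opening: 0.0316
```

Run:
```python
from h import *
np.set_printoptions(precision=4,suppress=True)
s=arm.observe();print(s['tcp_pos'],s['opening'],s['t'],s['contact_force'])
p=arm.camera('wrist');cv2.imwrite('pics/w5.png',p['pixels'][:,:,::-1])
for n,X in dict(a=(.6015,.1445,.008),b=(.612,.05,.008),c=(.622,-.044,.008),d=(.633,-.1386,.008)).items(): print(n,proj(p,X))
T=s['tcp_pos'];print('foot',proj(p,T-[0,0,.019]),'cap',proj(p,T+[0,0,.036]))
```

```text
[ 0.6318 -0.1366  0.0641] 0.03162664913252534 11.45 [ 0.0408 -0.451  -0.7321]
a [-71.6461 254.7039]
b [ 43.4805 242.7655]
c [160.7034 231.1511]
d [281.3329 218.0459]
foot [278.431  236.4595] cap [277.7513 275.6374]
```

View pics/w5.png

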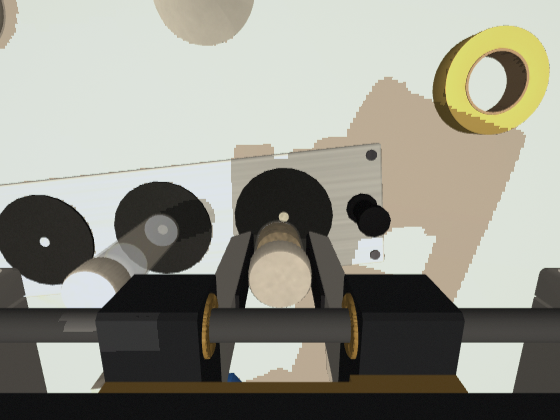

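Call:
play_rows:
  plan:
    - {"hand": 2,"linear": [0,0,2.0],"spin": 0}
    - {"hand": 2,"linear": [0,0,0.9],"spin": 0}
    - {"hand": 2,"linear": [0,0,0.5],"spin": 0}
    - {"hand": 2,"linear": [0,0,0],"spin": 0}
    - {"hand": 2,"linear": [0,0,0],"spin": 0}

```text
t: 11.92
tcp_pos: [0.635, -0.1388, 0.033]
tool_rot: [3.141, -0.001, 0.0]
contact_force: [0.1, 0.6, -0.3]
opening: 0.0314
```

Call:
play_rows:
  plan:
    - {"hand": 2,"linear": [0,0,0.3],"spin": 0}
    - {"hand": 2,"linear": [0,0,0.1],"spin": 0}
    - {"hand": 2,"linear": [0,0,0],"spin": 0}
    - {"hand": 2,"linear": [0,0,0],"spin": 0}

```text
t: 12.25
tcp_pos: [0.6346, -0.1388, 0.0282]
tool_rot: [3.142, -0.0, 0.0]
contact_force: [0.3, -0.3, -0.9]
opening: 0.0316
```

Call:
play_rows:
  plan:
    - {"hand": 2,"linear": [0,0,0.08],"spin": 0}
    - {"hand": 2,"linear": [0,0,0],"spin": 0}
    - {"hand": 2,"linear": [0,0,0],"spin": 0}

```text
t: 12.5
tcp_pos: [0.6347, -0.1389, 0.0273]
tool_rot: [3.141, -0.0, 0.0]
contact_force: [-0.7, -0.0, 0.2]
opening: 0.0317
```

Call:
play_rows:
  plan:
    - {"hand": 2,"linear": [0,0,0.06],"spin": 0}
    - {"hand": 2,"linear": [0,0,0],"spin": 0}
    - {"hand": 2,"linear": [0,0,0],"spin": 0}

```text
t: 12.75
tcp_pos: [0.635, -0.1389, 0.0272]
tool_rot: [3.141, -0.001, 0.0]
contact_force: [-0.6, 0.7, 3.3]
opening: 0.0317
```

Call:
play_rows:
  plan:
    - {"hand": 2,"linear": [0,0,0.06],"spin": 0}
    - {"hand": 2,"linear": [0,0,0],"spin": 0}
    - {"hand": 2,"linear": [0,0,0],"spin": 0}

```text
t: 13.0
tcp_pos: [0.6354, -0.1389, 0.0272]
tool_rot: [3.141, -0.002, 0.0]
contact_force: [0.1, 0.6, 5.7]
opening: 0.0315
```

Call:
play_rows:
  plan:
    - {"hand": 5,"linear": [0,0,0],"spin": 0}
    - {"hand": 5,"linear": [0,0,0],"spin": 0}
    - {"hand": 5,"linear": [0,0,0],"spin": 0}
    - {"hand": 5,"linear": [0,0,0],"spin": 0}
    - {"hand": 5,"linear": [0,0,-2],"spin": 0}

```text
t: 13.42
tcp_pos: [0.6303, -0.1373, 0.041]
tool_rot: [-3.138, 0.01, 0.0]
contact_force: [-0.4, 0.2, -1.9]
opening: 0.0501
```

Call:
play_rows:
  plan:
    - {"hand": 5,"linear": [0,0,-4],"spin": 0}
    - {"hand": 5,"linear": [0,0,-4],"spin": 0}
    - {"hand": 9.2,"linear": [0,0,-4],"spin": 0}
    - {"hand": 9.2,"linear": [0,0,-3],"spin": 0}
    - {"hand": 9.2,"linear": [-1.6,-3.5,0],"spin": 0}

```text
t: 13.83
tcp_pos: [0.6254, -0.1104, 0.2053]
tool_rot: [3.133, -0.018, -0.005]
contact_force: [0.6, 0.4, 0.6]
opening: 0.0668
```

Call:
play_rows:
  plan:
    - {"hand": 9.2,"linear": [-1.6,-3.5,0],"spin": 0}
    - {"hand": 9.2,"linear": [-1.6,-3.5,0],"spin": 0}
    - {"hand": 9.2,"linear": [-1.6,-3.5,0],"spin": 0}
    - {"hand": 9.2,"linear": [-1.6,-3.5,0],"spin": 0}
    - {"hand": 9.2,"linear": [-1.6,-3.5,0],"spin": 0}

```text
t: 14.25
tcp_pos: [0.5372, 0.0726, 0.1956]
tool_rot: [-3.141, 0.0, -0.0]
contact_force: [0.2, 0.1, -1.3]
opening: 0.0918
```

Call:
play_rows:
  plan:
    - {"hand": 9.2,"linear": [-1.6,-3.5,0],"spin": 0}
    - {"hand": 9.2,"linear": [-1.6,-3.5,0],"spin": 0}
    - {"hand": 9.2,"linear": [-1.6,-3.5,0],"spin": 0}
    - {"hand": 9.2,"linear": [-1.6,-3.5,0],"spin": 0}
    - {"hand": 9.2,"linear": [-1.6,-3.5,0],"spin": 0}

```text
t: 14.67
tcp_pos: [0.4571, 0.2476, 0.1957]
tool_rot: [3.142, 0.0, -0.0]
contact_force: [0.7, -0.4, -0.4]
opening: 0.0922
```

Call:
play_rows:
  plan:
    - {"hand": 9.2,"linear": [-1.6,-3.5,0],"spin": 0}
    - {"hand": 9.2,"linear": [0,0,0],"spin": 0}
    - {"hand": 9.2,"linear": [0,0,0],"spin": 0}

```text
t: 14.92
tcp_pos: [0.4412, 0.2826, 0.1956]
tool_rot: [3.141, 0.0, 0.005]
contact_force: [0.5, 0.4, 0.6]
opening: 0.0919
```

Run:
```python
from h import *
np.set_printoptions(precision=4,suppress=True)
s=arm.observe();print(s['tcp_pos'],s['opening'],s['t'],s['contact_force'])
p=arm.camera('wrist');cv2.imwrite('pics/w6.png',p['pixels'][:,:,::-1])
for z in(.142,.0): print(proj(p,(.422,.301,z)))
for d in arm.place_of(p,'bottle_center'): q=np.array(d['at'])*[560,420];print(d['score'],q,at_z(p,q,.071))
```

```text
[0.4412 0.2826 0.1956] 0.09193993743510495 14.9167 [0.5003 0.3534 0.5748]
[254.933  244.2041]
[263.6682 200.8454]
```

View pics/w6.png

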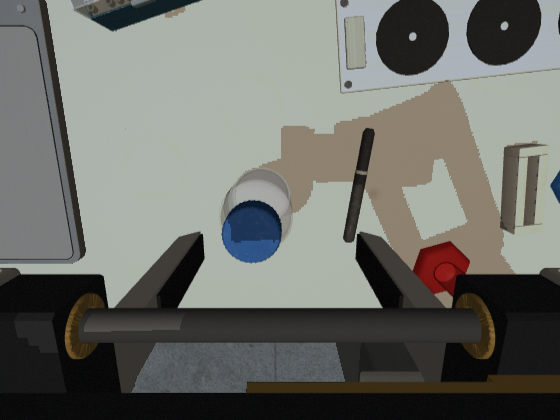

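The blue cap is at (252,231), so the bottle's axis is at about (0.428, 0.303).

Call:
play_rows:
  plan:
    - {"hand": 9.2,"linear": [-1.3,-2.0,0],"spin": 0}
    - {"hand": 9.2,"linear": [0,0,3],"spin": 0}
    - {"hand": 9.2,"linear": [0,0,3],"spin": 0}
    - {"hand": 9.2,"linear": [0,0,1.5],"spin": 0}
    - {"hand": 9.2,"linear": [0,0,0.4],"spin": 0}
  newtons: 30

```text
t: 15.43
tcp_pos: [0.4277, 0.2983, 0.1132]
tool_rot: [3.138, 0.006, -0.003]
contact_force: [-0.2, -0.8, 0.6]
opening: 0.092
```

Call:
play_rows:
  plan:
    - {"hand": 3.5,"linear": [0,0,0],"spin": 0}
    - {"hand": 3.5,"linear": [0,0,0],"spin": 0}
    - {"hand": 3.5,"linear": [0,0,0],"spin": 0}
    - {"hand": 3.5,"linear": [0,0,0],"spin": 0}
    - {"hand": 3.5,"linear": [0,0,0],"spin": 0}

```text
t: 15.85
tcp_pos: [0.4305, 0.3015, 0.1184]
tool_rot: [-3.14, -0.002, -0.0]
contact_force: [-0.2, 0.0, -0.8]
opening: 0.0621
```

Call:
play_rows:
  plan:
    - {"hand": 3.5,"linear": [0,0,0],"spin": 0}
    - {"hand": 3.5,"linear": [0,0,0],"spin": 0}
    - {"hand": 3.5,"linear": [0,0,0],"spin": 0}
    - {"hand": 3.5,"linear": [0,0,0],"spin": 0}
    - {"hand": 3.5,"linear": [0,0,0],"spin": 0}

```text
t: 16.27
tcp_pos: [0.4301, 0.3023, 0.1179]
tool_rot: [-3.139, -0.002, 0.0]
contact_force: [0.7, 2.2, 5.1]
opening: 0.0483
```

Call:
play_rows:
  plan:
    - {"hand": 3.5,"linear": [0,0,-0.5],"spin": 0}
    - {"hand": 3.5,"linear": [0,0,-1.5],"spin": 0}
    - {"hand": 3.5,"linear": [0,0,-2.5],"spin": 0}
    - {"hand": 3.5,"linear": [0,0,-1.5],"spin": 0}
    - {"hand": 3.5,"linear": [0,0,0],"spin": 0}

```text
t: 16.68
tcp_pos: [0.4309, 0.3012, 0.1795]
tool_rot: [-3.141, -0.004, 0.0]
contact_force: [0.7, -1.1, -2.7]
opening: 0.048
```

Call:
play_rows:
  plan:
    - {"hand": 3.5,"linear": [1.2,1.6,0],"spin": 0}
    - {"hand": 3.5,"linear": [2.1,2.8,0],"spin": 0}
    - {"hand": 3.5,"linear": [2.1,2.8,0],"spin": 0}
    - {"hand": 3.5,"linear": [2.1,2.8,0],"spin": 0}
    - {"hand": 3.5,"linear": [2.1,2.8,0],"spin": 0}

```text
t: 17.1
tcp_pos: [0.5241, 0.1711, 0.1744]
tool_rot: [3.14, 0.005, 0.001]
contact_force: [-0.1, 0.2, -2.6]
opening: 0.0484
```

Call:
play_rows:
  plan:
    - {"hand": 3.5,"linear": [2.1,2.8,0],"spin": 0}
    - {"hand": 3.5,"linear": [2.1,2.8,0],"spin": 0}
    - {"hand": 3.5,"linear": [2.1,2.8,0],"spin": 0}
    - {"hand": 3.5,"linear": [2.0,2.8,0],"spin": 0}
    - {"hand": 3.5,"linear": [0.5,1.0,0],"spin": 0}

```text
t: 17.52
tcp_pos: [0.6144, 0.0462, 0.1743]
tool_rot: [3.138, 0.003, -0.004]
contact_force: [-0.0, -0.3, -2.5]
opening: 0.0485
```

Call:
play_rows:
  plan:
    - {"hand": 3.5,"linear": [0,0,0],"spin": 0}
    - {"hand": 3.5,"linear": [0,0,0],"spin": 0}
    - {"hand": 3.5,"linear": [0,0,0],"spin": 0}

```text
t: 17.77
tcp_pos: [0.6116, 0.0523, 0.1754]
tool_rot: [-3.141, 0.004, 0.001]
contact_force: [-0.3, -0.0, -3.1]
opening: 0.0483
```

Run:
```python
from h import *
np.set_printoptions(precision=4,suppress=True)
s=arm.observe();print(s['tcp_pos'],s['opening'],s['t'],s['contact_force'],s['tool_rot'])
p=arm.camera('wrist');cv2.imwrite('pics/w7.png',p['pixels'][:,:,::-1])
for n,X in dict(a=(.6015,.1445,.008),b=(.612,.05,.008),c=(.622,-.044,.008)).items(): print(n,proj(p,X))
T=s['tcp_pos'];print('foot',proj(p,T-[0,0,.1175]),'cap',proj(p,T+[0,0,.0245]))
```

```text
[0.6116 0.0523 0.1754] 0.04827470686204126 17.7667 [-0.3035 -0.0073 -3.0811] [-3.1408  0.0038  0.001 ]
a [196.952  198.4327]
b [281.1011 189.4014]
c [366.0756 180.6747]
foot [278.8592 200.574 ] cap [278.0111 265.308 ]
```

View pics/w7.png

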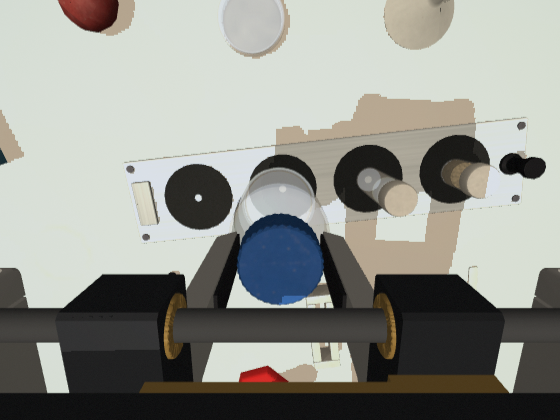

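Call:
play_rows:
  plan:
    - {"hand": 3.5,"linear": [0,0.2,1.5],"spin": 0}
    - {"hand": 3.5,"linear": [0,0,1.5],"spin": 0}
    - {"hand": 3.5,"linear": [0,0,1.0],"spin": 0}
    - {"hand": 3.5,"linear": [0,0,0],"spin": 0}
    - {"hand": 3.5,"linear": [0,0,0],"spin": 0}

```text
t: 18.23
tcp_pos: [0.6123, 0.0503, 0.1362]
tool_rot: [-3.141, 0.002, 0.002]
contact_force: [0.2, -1.1, -2.5]
opening: 0.0484
```

Call:
play_rows:
  plan:
    - {"hand": 3.5,"linear": [0,0,0.3],"spin": 0}
    - {"hand": 3.5,"linear": [0,0,0.2],"spin": 0}
    - {"hand": 3.5,"linear": [0,0,0],"spin": 0}
    - {"hand": 3.5,"linear": [0,0,0],"spin": 0}
    - {"hand": 3.5,"linear": [0,0,0],"spin": 0}

```text
t: 18.65
tcp_pos: [0.6138, 0.0492, 0.1324]
tool_rot: [3.142, -0.001, 0.0]
contact_force: [0.5, 0.6, -3.0]
opening: 0.0481
```

Call:
play_rows:
  plan:
    - {"hand": 3.5,"linear": [0,0,0.1],"spin": 0}
    - {"hand": 3.5,"linear": [0,0,0.1],"spin": 0}
    - {"hand": 3.5,"linear": [0,0,0],"spin": 0}
    - {"hand": 3.5,"linear": [0,0,0],"spin": 0}

```text
t: 18.98
tcp_pos: [0.6133, 0.0492, 0.1298]
tool_rot: [-3.142, 0.0, 0.0]
contact_force: [-0.5, -0.1, -1.8]
opening: 0.0481
```

Call:
play_rows:
  plan:
    - {"hand": 3.5,"linear": [0,0,0.15],"spin": 0}
    - {"hand": 3.5,"linear": [0,0,0.1],"spin": 0}
    - {"hand": 3.5,"linear": [0,0,0],"spin": 0}
    - {"hand": 3.5,"linear": [0,0,0],"spin": 0}

```text
t: 19.32
tcp_pos: [0.6133, 0.0492, 0.1272]
tool_rot: [-3.142, 0.0, 0.0]
contact_force: [-0.5, -0.3, -2.9]
opening: 0.0486
```

Call:
play_rows:
  plan:
    - {"hand": 3.5,"linear": [0,0,0.1],"spin": 0}
    - {"hand": 3.5,"linear": [0,0,0],"spin": 0}
    - {"hand": 3.5,"linear": [0,0,0],"spin": 0}

```text
t: 19.57
tcp_pos: [0.6134, 0.0493, 0.1264]
tool_rot: [-3.142, 0.0, 0.0]
contact_force: [-0.4, -1.5, -2.6]
opening: 0.0483
```

Call:
play_rows:
  plan:
    - {"hand": 3.5,"linear": [0,0,0.08],"spin": 0}
    - {"hand": 3.5,"linear": [0,0,0],"spin": 0}
    - {"hand": 3.5,"linear": [0,0,0],"spin": 0}

```text
t: 19.82
tcp_pos: [0.6137, 0.0493, 0.126]
tool_rot: [3.142, -0.001, 0.0]
contact_force: [-0.1, -0.0, -1.6]
opening: 0.0482
```

Call:
play_rows:
  plan:
    - {"hand": 3.5,"linear": [0,0,0.06],"spin": 0}
    - {"hand": 3.5,"linear": [0,0,0],"spin": 0}
    - {"hand": 3.5,"linear": [0,0,0],"spin": 0}

```text
t: 20.07
tcp_pos: [0.614, 0.0493, 0.126]
tool_rot: [-3.142, -0.001, 0.0]
contact_force: [-1.1, 0.9, 3.0]
opening: 0.0483
```

Call:
play_rows:
  plan:
    - {"hand": 7.5,"linear": [0,0,0],"spin": 0}
    - {"hand": 7.5,"linear": [0,0,0],"spin": 0}
    - {"hand": 7.5,"linear": [0,0,0],"spin": 0}
    - {"hand": 7.5,"linear": [0,0,0],"spin": 0}
    - {"hand": 7.5,"linear": [0,0,-1.5],"spin": 0}
  newtons: 12

```text
t: 20.48
tcp_pos: [0.6107, 0.0493, 0.1365]
tool_rot: [-3.141, 0.007, 0.0]
contact_force: [0.1, -0.3, -0.6]
opening: 0.0744
```

Call:
play_rows:
  plan:
    - {"hand": 7.5,"linear": [0,0,-4],"spin": 0}
    - {"hand": 7.5,"linear": [0,0,-4],"spin": 0}
    - {"hand": 8,"linear": [0,0,-4],"spin": 0}
    - {"hand": 8,"linear": [-2.5,2.2,0],"spin": 0}
    - {"hand": 8,"linear": [-2.5,2.2,0],"spin": 0}

```text
t: 20.9
tcp_pos: [0.5661, 0.0051, 0.2644]
tool_rot: [3.14, -0.009, 0.003]
contact_force: [-0.7, -0.8, 0.5]
opening: 0.0801
```

Call:
play_rows:
  plan:
    - {"hand": 8,"linear": [-2.5,2.2,0],"spin": 0}
    - {"hand": 8,"linear": [-2.5,2.2,0],"spin": 0}
    - {"hand": 8,"linear": [-2.5,2.2,0],"spin": 0}
    - {"hand": 8,"linear": [-2.0,2.2,0],"spin": 0}
    - {"hand": 8,"linear": [0,0,0],"spin": 0}

```text
t: 21.32
tcp_pos: [0.4656, -0.0856, 0.26]
tool_rot: [3.14, 0.001, -0.004]
contact_force: [0.0, 0.3, -0.3]
opening: 0.0798
```

Call:
play_rows:
  plan:
    - {"hand": 8,"linear": [0,0,0],"spin": 0}
    - {"hand": 8,"linear": [0,0,0],"spin": 0}

```text
t: 21.48
tcp_pos: [0.4689, -0.0827, 0.2602]
tool_rot: [-3.141, -0.001, -0.0]
contact_force: [-0.3, -0.3, -0.0]
opening: 0.0802
```

Run:
```python
from h import *
np.set_printoptions(precision=4,suppress=True)
s=arm.observe();print(s['tcp_pos'],s['opening'],s['t'],s['contact_force'])
p=arm.camera('wrist');cv2.imwrite('pics/w8.png',p['pixels'][:,:,::-1])
for z in(.212,.011): print(proj(p,(.4506,-.0867,z)))
```

```text
[ 0.4689 -0.0827  0.2602] 0.08016608949897787 21.4833 [-0.2738 -0.2505 -0.0166]
[283.824  245.9312]
[282.0146 191.2033]
```

View pics/w8.png

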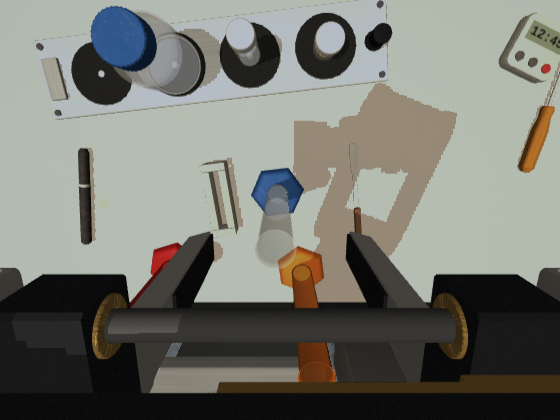

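The cylinder's foot is at (277,190) and the tube top at (275,247), so its axis is at about (0.4505, -0.081). The bottle is standing on b, the vial on c and the jar on d.

Call:
play_rows:
  plan:
    - {"hand": 8,"linear": [-1.75,-0.25,0],"spin": 0}
    - {"hand": 8,"linear": [0,0,3],"spin": 0}
    - {"hand": 8,"linear": [0,0,3],"spin": 0}
    - {"hand": 8,"linear": [0,0,2],"spin": 0}
    - {"hand": 8,"linear": [0,0,1.3],"spin": 0}

```text
t: 21.95
tcp_pos: [0.4501, -0.0787, 0.1642]
tool_rot: [-3.14, 0.004, 0.002]
contact_force: [-0.5, 0.4, -0.4]
opening: 0.0795
```

Call:
play_rows:
  plan:
    - {"hand": 2.5,"linear": [0,0,0],"spin": 0}
    - {"hand": 2.5,"linear": [0,0,0],"spin": 0}
    - {"hand": 2.5,"linear": [0,0,0],"spin": 0}
    - {"hand": 2.5,"linear": [0,0,0],"spin": 0}
    - {"hand": 2.5,"linear": [0,0,0],"spin": 0}

```text
t: 22.37
tcp_pos: [0.4522, -0.0805, 0.1684]
tool_rot: [3.141, -0.003, 0.001]
contact_force: [-1.1, -0.3, -0.0]
opening: 0.0502
```

Call:
play_rows:
  plan:
    - {"hand": 2.5,"linear": [0,0,0],"spin": 0}
    - {"hand": 2.5,"linear": [0,0,0],"spin": 0}
    - {"hand": 2.5,"linear": [0,0,0],"spin": 0}
    - {"hand": 2.5,"linear": [0,0,0],"spin": 0}
    - {"hand": 2.5,"linear": [0,0,0],"spin": 0}

```text
t: 22.78
tcp_pos: [0.4513, -0.0802, 0.1676]
tool_rot: [-3.141, -0.001, 0.0]
contact_force: [-0.3, 1.9, 2.8]
opening: 0.0329
```

Call:
play_rows:
  plan:
    - {"hand": 2.5,"linear": [0,0,0],"spin": 0}
    - {"hand": 2.5,"linear": [0,0,0],"spin": 0}
    - {"hand": 2.5,"linear": [0,0,0],"spin": 0}

```text
t: 23.03
tcp_pos: [0.4514, -0.0803, 0.1675]
tool_rot: [-3.142, -0.001, 0.0]
contact_force: [0.1, 1.0, 4.2]
opening: 0.0319
```

Call:
play_rows:
  plan:
    - {"hand": 2.5,"linear": [0,0,-0.5],"spin": 0}
    - {"hand": 2.5,"linear": [0,0,-1.5],"spin": 0}
    - {"hand": 2.5,"linear": [0,0,-2.5],"spin": 0}
    - {"hand": 2.5,"linear": [0,0,-1.5],"spin": 0}
    - {"hand": 2.5,"linear": [0,0,0],"spin": 0}
  newtons: 22

```text
t: 23.45
tcp_pos: [0.4528, -0.0813, 0.23]
tool_rot: [3.139, -0.005, 0.0]
contact_force: [1.2, -0.1, -2.0]
opening: 0.0322
```

Call:
play_rows:
  plan:
    - {"hand": 2.5,"linear": [0,-1.5,0],"spin": 0}
    - {"hand": 2.5,"linear": [0,-2.5,0],"spin": 0}
    - {"hand": 2.5,"linear": [0,-2.5,0],"spin": 0}
    - {"hand": 2.5,"linear": [0,-2.5,0],"spin": 0}
    - {"hand": 2.5,"linear": [0,-2.5,0],"spin": 0}

```text
t: 23.87
tcp_pos: [0.4495, 0.0356, 0.225]
tool_rot: [3.141, 0.003, -0.0]
contact_force: [-0.0, 0.8, -1.7]
opening: 0.0323
```

Call:
play_rows:
  plan:
    - {"hand": 2.5,"linear": [0,-2.5,0],"spin": 0}
    - {"hand": 2.5,"linear": [0,-2.5,0],"spin": 0}
    - {"hand": 2.5,"linear": [0,-2.5,0],"spin": 0}
    - {"hand": 2.5,"linear": [1,-2.5,0],"spin": 0}
    - {"hand": 2.5,"linear": [2,-1,0],"spin": 0}

```text
t: 24.28
tcp_pos: [0.4782, 0.1474, 0.2249]
tool_rot: [-3.141, 0.005, 0.003]
contact_force: [0.5, -0.7, -2.1]
opening: 0.0321
```

Call:
play_rows:
  plan:
    - {"hand": 2.5,"linear": [2.5,0,0],"spin": 0}
    - {"hand": 2.5,"linear": [2.5,0,0],"spin": 0}
    - {"hand": 2.5,"linear": [2.5,0,0],"spin": 0}
    - {"hand": 2.5,"linear": [2.5,0,0],"spin": 0}
    - {"hand": 2.5,"linear": [1.5,0,0],"spin": 0}

```text
t: 24.7
tcp_pos: [0.597, 0.1442, 0.2242]
tool_rot: [3.141, 0.003, -0.0]
contact_force: [-0.6, 0.1, -3.0]
opening: 0.0323
```

Call:
play_rows:
  plan:
    - {"hand": 2.5,"linear": [0.5,0,0],"spin": 0}
    - {"hand": 2.5,"linear": [0,0,0],"spin": 0}
    - {"hand": 2.5,"linear": [0,0,0],"spin": 0}
    - {"hand": 2.5,"linear": [0,0,0],"spin": 0}

```text
t: 25.03
tcp_pos: [0.5995, 0.1447, 0.2262]
tool_rot: [3.141, 0.002, 0.0]
contact_force: [-0.6, -0.8, -1.8]
opening: 0.0326
```

Run:
```python
from h import *
np.set_printoptions(precision=4,suppress=True)
s=arm.observe();print(s['tcp_pos'],s['opening'],s['t'],s['contact_force'],s['tool_rot'])
p=arm.camera('wrist');cv2.imwrite('pics/w9.png',p['pixels'][:,:,::-1])
for n,X in dict(a=(.6015,.1445,.008),b=(.612,.05,.008)).items(): print(n,proj(p,X))
T=s['tcp_pos'];print('foot',proj(p,T-[0,0,.1565]),'top',proj(p,T+[0,0,.0445]))
```

```text
[0.5995 0.1447 0.2262] 0.03257474748942362 25.0333 [-0.6006 -0.8349 -1.7624] [3.1413 0.0022 0.0005]
a [279.1295 180.1244]
b [354.1088 171.9528]
foot [278.8348 192.0853] top [277.8651 283.8604]
```

View pics/w9.png

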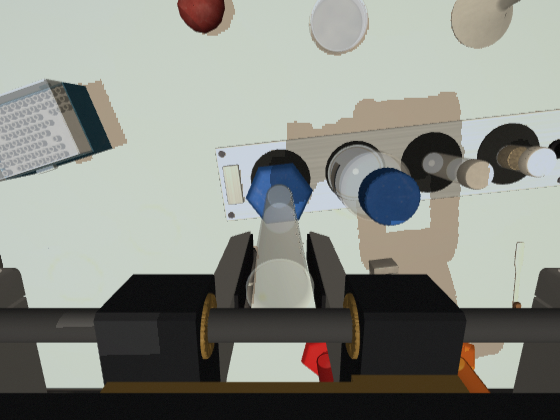

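The cylinder hangs upright with its foot at (279,193), over pad a, whose centre is at about (280,179). It needs 3 mm more in x, then it can be lowered.

Call:
play_rows:
  plan:
    - {"hand": 2.5,"linear": [0.3,0,1.5],"spin": 0}
    - {"hand": 2.5,"linear": [0,0,1.5],"spin": 0}
    - {"hand": 2.5,"linear": [0,0,1.0],"spin": 0}
    - {"hand": 2.5,"linear": [0,0,0.4],"spin": 0}
    - {"hand": 2.5,"linear": [0,0,0],"spin": 0}

```text
t: 25.5
tcp_pos: [0.6024, 0.1447, 0.1817]
tool_rot: [3.141, 0.003, 0.0]
contact_force: [-1.4, -0.3, -2.1]
opening: 0.0322
```

Call:
play_rows:
  plan:
    - {"hand": 2.5,"linear": [0,0,0.2],"spin": 0}
    - {"hand": 2.5,"linear": [0,0,0.1],"spin": 0}
    - {"hand": 2.5,"linear": [0,0,0],"spin": 0}
    - {"hand": 2.5,"linear": [0,0,0],"spin": 0}
    - {"hand": 2.5,"linear": [0,0,0],"spin": 0}

```text
t: 25.92
tcp_pos: [0.6043, 0.1448, 0.1807]
tool_rot: [-3.141, -0.001, 0.0]
contact_force: [0.4, -0.6, -1.8]
opening: 0.0321
```

Call:
play_rows:
  plan:
    - {"hand": 2.5,"linear": [0,0,0.1],"spin": 0}
    - {"hand": 2.5,"linear": [0,0,0],"spin": 0}
    - {"hand": 2.5,"linear": [0,0,0],"spin": 0}

```text
t: 26.17
tcp_pos: [0.6039, 0.1447, 0.179]
tool_rot: [-3.142, 0.0, 0.0]
contact_force: [1.2, 0.5, -2.0]
opening: 0.0319
```

Call:
play_rows:
  plan:
    - {"hand": 2.5,"linear": [0,0,0.15],"spin": 0}
    - {"hand": 2.5,"linear": [0,0,0.05],"spin": 0}
    - {"hand": 2.5,"linear": [0,0,0],"spin": 0}
    - {"hand": 2.5,"linear": [0,0,0],"spin": 0}

```text
t: 26.5
tcp_pos: [0.6038, 0.1447, 0.1769]
tool_rot: [-3.142, 0.0, 0.0]
contact_force: [-0.4, 0.2, -1.2]
opening: 0.0319
```

Call:
play_rows:
  plan:
    - {"hand": 2.5,"linear": [0,0,0.08],"spin": 0}
    - {"hand": 2.5,"linear": [0,0,0],"spin": 0}
    - {"hand": 2.5,"linear": [0,0,0],"spin": 0}

```text
t: 26.75
tcp_pos: [0.6039, 0.1447, 0.1762]
tool_rot: [3.142, 0.0, 0.0]
contact_force: [0.4, -0.1, -1.0]
opening: 0.0325
```

Call:
play_rows:
  plan:
    - {"hand": 2.5,"linear": [0,0,0.07],"spin": 0}
    - {"hand": 2.5,"linear": [0,0,0],"spin": 0}
    - {"hand": 2.5,"linear": [0,0,0],"spin": 0}

```text
t: 27.0
tcp_pos: [0.6041, 0.1448, 0.1758]
tool_rot: [-3.141, -0.0, 0.0]
contact_force: [0.5, -0.4, -1.4]
opening: 0.0323
```

Call:
play_rows:
  plan:
    - {"hand": 2.5,"linear": [0,0,0.06],"spin": 0}
    - {"hand": 2.5,"linear": [0,0,0],"spin": 0}
    - {"hand": 2.5,"linear": [0,0,0],"spin": 0}

```text
t: 27.25
tcp_pos: [0.6043, 0.1448, 0.1757]
tool_rot: [-3.141, -0.001, 0.0]
contact_force: [-0.3, 0.0, 1.5]
opening: 0.0322
```

Call:
play_rows:
  plan:
    - {"hand": 2.5,"linear": [0,0,0.04],"spin": 0}
    - {"hand": 2.5,"linear": [0,0,0],"spin": 0}
    - {"hand": 2.5,"linear": [0,0,0],"spin": 0}

```text
t: 27.5
tcp_pos: [0.6046, 0.1448, 0.1756]
tool_rot: [-3.141, -0.002, 0.0]
contact_force: [-0.1, 0.2, 5.0]
opening: 0.032
```

Call:
play_rows:
  plan:
    - {"hand": 6.5,"linear": [0,0,0],"spin": 0}
    - {"hand": 6.5,"linear": [0,0,0],"spin": 0}
    - {"hand": 6.5,"linear": [0,0,0],"spin": 0}
    - {"hand": 6.5,"linear": [0,0,0],"spin": 0}
    - {"hand": 6.5,"linear": [0,0,0],"spin": 0}

```text
t: 27.92
tcp_pos: [0.6036, 0.1447, 0.1739]
tool_rot: [3.142, 0.001, 0.0]
contact_force: [0.5, 0.2, -0.2]
opening: 0.062
```

Call:
play_rows:
  plan:
    - {"hand": 6.5,"linear": [0,0,-1],"spin": 0}
    - {"hand": 6.5,"linear": [0,0,-3],"spin": 0}
    - {"hand": 6.5,"linear": [0,0,-3],"spin": 0}
    - {"hand": 6.5,"linear": [0,0,-2.5],"spin": 0}
    - {"hand": 6.5,"linear": [0,0,0],"spin": 0}

```text
t: 28.33
tcp_pos: [0.6077, 0.1452, 0.2778]
tool_rot: [-3.14, -0.013, 0.0]
contact_force: [0.1, 0.7, 1.3]
opening: 0.065
```

Call:
play_rows:
  plan:
    - {"hand": 6.5,"linear": [-3,2,0],"spin": 0}
    - {"hand": 6.5,"linear": [-3,2,0],"spin": 0}
    - {"hand": 6.5,"linear": [-3,2,0],"spin": 0}
    - {"hand": 6.5,"linear": [-3,2,0],"spin": 0}
    - {"hand": 6.5,"linear": [-3,2,0],"spin": 0}

```text
t: 28.75
tcp_pos: [0.4522, 0.0441, 0.269]
tool_rot: [3.141, 0.001, 0.001]
contact_force: [-0.2, -0.1, 1.0]
opening: 0.0649
```

Call:
play_rows:
  plan:
    - {"hand": 6.5,"linear": [0,0,0],"spin": 0}
    - {"hand": 6.5,"linear": [0,0,0],"spin": 0}
    - {"hand": 6.5,"linear": [0,0,0],"spin": 0}

```text
t: 29.0
tcp_pos: [0.4545, 0.0448, 0.2699]
tool_rot: [-3.141, -0.001, -0.0]
contact_force: [-0.5, 0.4, 0.0]
opening: 0.0654
```

Run:
```python
from h import *
np.set_printoptions(precision=4,suppress=True)
s=arm.observe();print(s['tcp_pos'],s['opening'],s['t'],s['contact_force'])
p=arm.camera('wrist');q=arm.camera('scene')
cv2.imwrite('pics/fw.png',p['pixels'][:,:,::-1])
cv2.imwrite('pics/fs.png',cv2.resize(q['pixels'][120:330,130:410,::-1],None,fx=2.8,fy=2.8,interpolation=cv2.INTER_CUBIC))
```

```text
[0.4545 0.0448 0.2699] 0.065413611213615 29.0 [-0.4536  0.3945  0.0066]
```

View pics/fw.png

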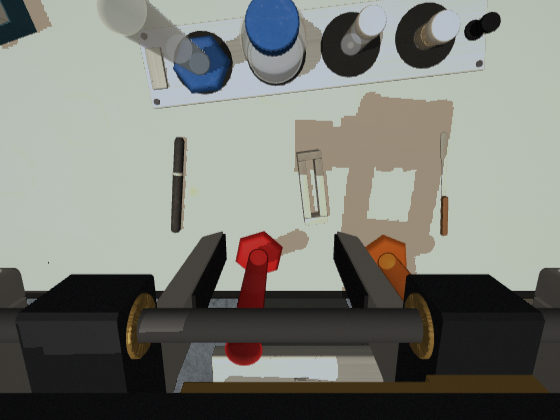

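View pics/fs.png

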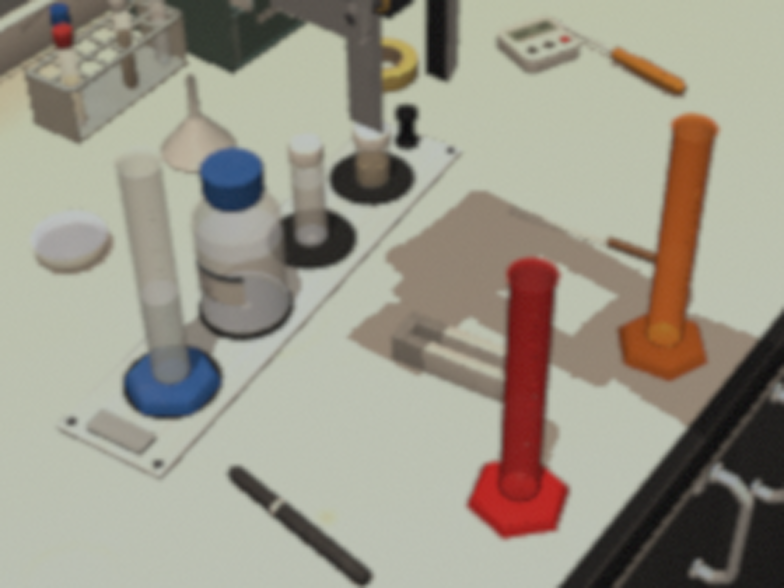

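All four containers stand upright and centred: cylinder on a, bottle on b, vial on c, and jar on d beside the post. The gripper is clear of everything, so I'm handing in.

```bash
python3 -c "
from rig import arm
print(arm.hand_in())"
```

```text
the job is handed in; nothing more can be done
None
```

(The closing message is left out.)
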